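# Weigh out a mosaic kit on the studio's spring scale

### The job

Make up one mosaic kit: before any tile goes on the scale, take the sanding block off the pan and leave it lying on the cork mat, and turn the scale's target collar to 4. Then put glazed tiles on the pan until its black pointer rests level with the red target flag, within 4 mm, laying them on gently so that the pan never strikes its lower stop; all the tiles left over go into the plywood stock tray. Do not disturb the glaze jar or the brush.

Things in the scene. Friction and masses are not known exactly. Their poses are not given: they have to be found in the camera images.
- pan_top (a point): centre of the top surface of the scale's square steel pan: 190 x 190 mm with a 3 mm thick, 6 mm high rim; x and y run parallel to its sides. The pan is 88 mm above the table when empty and moves straight down under load
- pan (a joint): sinking of the pan on its spring, m: 0 empty; 10 mm per 100 g of load; lower stop at 0.070. It swings a little and comes to rest about 1 s after a piece is put on
- pan_pointer (a point): tip of the black pointer fixed to the pan's +y edge, in front of the white upright graduated plate; it moves with the pan, level with the pan's top surface. The plate stands beside the pan, 60 mm wide (y), top 106 mm above the table; its ticks are 10 mm apart, the top one for 0, the one for 4 longer
- flag_tip (a point): tip of the red target flag on the same white plate, facing the pointer; collar at 0 puts it level with the empty pan's pointer and each collar number lowers it by 10 mm (4: 40 mm lower). Moved by the collar only
- collar (a joint): turn of the round grey target collar on the post beside the pan, rad: grows counter-clockwise seen from above, clicks every 0.4; value = 0.4 x number (0 to 6), so 4 is 1.6. It starts below 3; about 0.04 N m turns it. Its orange line points to dots on the white dial: one dot for 1 to six for 6; at 3 it points along the scale's x, away from the robot
- collar_grip (a point): on the collar's upright axis, 85 mm above the table, 15 mm below the collar's top. The collar is 52 mm in diameter and 38 mm high, above a white dial 90 mm in diameter whose top is 62 mm above the table; axis 150 mm in +y and 20 mm in -x of the pan's centre (scale's axes)
- block: sanding block of pale wood with a grey abrasive underside, 80 x 44 x 24 mm, 90 g, left on the pan at the start. Origin: centre of the underside; x along its length, z up
- mat: flat cork mat, 130 x 100 x 4 mm, fixed, x along its length. Origin: centre of the underside
- board: pale wooden ware board, 280 (x) x 220 (y) x 12 mm, fixed, on which the tiles lie at the start, all along its x. Origin: centre of the underside
- tray: square plywood stock tray, empty, 200 x 200 x 32 mm, walls 6 mm, floor about 6 mm thick, fixed. Board and tray stand left and right of the scale, or the other way round. Origin: centre of the underside
- long1: blue-glazed fired tile (one): 100 x 36 x 14 mm, about 115 g (each tile up to 10 % lighter or heavier). Origin: centre of the underside; x along its length, y across, z up.
- long2: blue-glazed fired tile (another): 100 x 36 x 14 mm, about 115 g (each tile up to 10 % lighter or heavier). Origin: centre of the underside; x along its length, y across, z up.
- long3: blue-glazed fired tile (a third): 100 x 36 x 14 mm, about 115 g (each tile up to 10 % lighter or heavier). Origin: centre of the underside; x along its length, y across, z up. May be absent.
- short1: short fired tile, white, green or amber glaze on terracotta: 60 x 36 x 14 mm, about 68 g (each up to 10 % lighter or heavier). Origin: centre of the underside; x along its length, y across, z up.
- short2: short fired tile, white, green or amber glaze on terracotta: 60 x 36 x 14 mm, about 68 g (each up to 10 % lighter or heavier). Origin: centre of the underside; x along its length, y across, z up.
- short3: short fired tile, white, green or amber glaze on terracotta: 60 x 36 x 14 mm, about 68 g (each up to 10 % lighter or heavier). Origin: centre of the underside; x along its length, y across, z up.
- short4: short fired tile, white, green or amber glaze on terracotta: 60 x 36 x 14 mm, about 68 g (each up to 10 % lighter or heavier). Origin: centre of the underside; x along its length, y across, z up. May be absent.
- short5: short fired tile, white, green or amber glaze on terracotta: 60 x 36 x 14 mm, about 68 g (each up to 10 % lighter or heavier). Origin: centre of the underside; x along its length, y across, z up. May be absent.
- glaze_pot: bystander: small glaze jar with a blue lid, 52 mm across, 62 mm tall. Origin: centre of the underside. Leave it alone
- brush: bystander: small brush, 150 mm long, lying along y. Origin: on its underside. Leave it alone
Things that resemble listed ones, but are neither listed nor needed, are in the scene too. What is shaped like the short2 but purple or yellow is not meant. Leave any turquoise look-alike of the long1 alone.

How it is judged:
By the outcome, as a careful person would: the job done as asked, in the order asked, and still so for the second after the job is handed in, with the robot touching nothing.
Of long3, short4, short5 only 1 to 3 are there at a start; the rules pass over those that are not, and their reading is None.
At some moment in a run one of short1, short2, block may be knocked a few centimetres aside while the robot is not near it.
Once in a run the grip may slacken for a moment while it holds something.
It also fails if it takes over 210 s, if anything falls off the work surface, if the arm or the gripper's body presses on something with over 40 N, if the wrist force passes 120 N, or if a joint passes its speed limit or range.

### The arm

A 6-joint arm with a two-finger parallel gripper is mounted at the origin on the work surface. World frame = base frame: x ahead of the robot, y to its left, z up, the work surface at z = 0. Lengths are in m, angles in degrees, forces in N, time in s.
With the tool pointing down it reaches from about 0.3 to 0.75 m from the base axis. Payload 8.5 kg.
Tool frame: the origin (TCP) lies midway between the tips of the shut fingers; the grasp point (between the pads) lies 19 mm behind it; z points along the fingers, y is the line along which they close (so a half turn about z gives the same grasp; the last joint's range is limited). The gripper opens to 85 mm and grips with 20 to 120 N. Pads are 22 mm wide; open, the fingers measure 114 mm over their backs; the gripper's body (76 mm by 85 mm) begins 54 mm behind the grasp point. The pads swing forward as they close: fully open they stand 13 mm farther back than shut.
Start: joints at [-79.429, 21.807, 74.336, -0, 83.858, -12.336], TCP at [0.214, -0.507, 0.231] pointing down, gripper open.
Joint ranges: [-178.18, 178.18], [-50.72, 133.34], [12.68, 142.11], [-81.47, 261.47], [9.98, 163.14], [-165.26, 165.26]. Speed limits (degrees/s): [136.94, 136.94, 180, 180, 180, 180].

### API

Orientations are given as a 3x3 rotation matrix whose columns are the frame's x, y, z axes.
In Python, from rig import env gives the robot as it stands. The module is installed in compiled form; this text tells all that it offers.
- The arm moves only by the tool jog_arm, never from a script. Its argument "targets" is a list of rows, each a list of 6 numbers: the shift along the tool's x, y, z in cm, then the turn, a rotation vector about the tool's x, y, z in degrees. A call has 1 to 8 rows; each row is the pose to reach, as a shift and turn from the pose commanded when the call began, along the tool's axes at that moment; what a row does not reach only later rows make up. A row lasts 1/12 s, in which the tool goes at most 41.7 mm and 7.16 degrees, less where a joint would pass 70% of its speed; a pose out of reach is approached as far as the arm can. A call with a gripper value outside its range is refused whole. "hand" is the opening, from 0 (shut) to 1 (fully open), set as the call begins (left out, the last holds). The fingers move at their own pace and stop on an object; "newtons" is the grip in N (left out, the last holds). Time passes only in rows, so rows that repeat a pose let the fingers close. It gives the time, the measured TCP pose, the force, the opening and the grip force at its end, in the units of the state.
- env.observe(): the state, without advancing time (a new reading comes with each control period).
- env.get_image(name): name is "scene" or "top" or "wrist"; returns a dict with "frame" (480x640x3 uint8, red, green, blue), "depth" (480x640 float32, m along the optical axis (not along the pixel's ray), 0 where there is no reading), "fovy" (degrees; the focal length in pixels is half the picture's height over the tangent of half this angle, whatever the lens; pixels are square), "cx", "cy" (the principal point, pixels), "cam_to_world" (4x4, takes a point from camera to world coordinates). Camera axes: x right, y down, z forward; pixel columns grow to the right and rows downward; lengths in m; the calibration is good to about 2 mm. The wrist camera is an equidistant fisheye: a pixel r from the principal point sees the ray r / f radians off the axis. A picture is of the moment at which its call begins.
- env.close_job(): hands the job in; it is judged then, once.
Trained networks look in the newest picture that a camera, given by its name, has taken for a name from the list of things; names that differ only in an ending like _2 or _b are one class to them, and where a whole thing is asked for, a point or a joint stands for the part that bears it (a point fixed in the world has none). Each returns a list of dicts, best first, with "score" (0 to 1); they miss things now and then, are a little off and sometimes report something else, mostly with a low value. They report only what shows in the picture. A call takes as long as a camera call. They do not tell look-alikes from the thing itself.
- env.regions_of(camera, target): "pixels" (480x640 bool, what is visible of it) and "point" ([row, column] in pixels, amid what is visible of it).
The state is a dict: "time_s": time; "q": joint angles; "qvel": joint speeds; "joint_efforts": joint torques, N m; "position": TCP position; "tool_rot": TCP orientation; "ft_force": force on the tool from outside, world axes, zero at the start; "wrist_torque": the same for the moment, N m; "grip_width": finger opening in m; "gripper_force": force on a finger pad.
Only numpy, scipy, OpenCV 4.12 (cv2) and the standard library are available. Lean on these libraries where they do the work, as an engineer would, in place of code of your own. Each camera call takes 0.05 s, during which the arm holds its last target. There are 200 camera calls.

## Working session

There is one attempt and no reset: what is moved stays moved. The work goes in short steps, Python scripts to look and compute and a tool call to move; the robot and the scene stay as the last step left them, time stands still between calls to the robot, and variables do not carry over. Pictures are saved under pics/ and viewed, at most 14 in all, crops included, and the job is handed in when it is done.

Besides the shell and the picture viewer there is one more tool, called after "Emit:" as name(argument=value, ...) on one line, values as JSON. jog_arm: Moves the arm, as the interface text tells. Its arguments: {"type":"object","properties":{"targets":{"type":"array","items":{"type":"array","items":{"type":"number"}}},"hand":{"type":"number"},"newtons":{"type":"number"}},"required":["targets"]}

```bash
mkdir -p pics
cat > h.py <<'E'
import numpy as np, cv2
from rig import env
def cloud(im):
    h,w=im["depth"].shape; f=h/2/np.tan(np.radians(im["fovy"])/2)
    v,u=np.mgrid[0:h,0:w]; d=im["depth"]
    P=np.stack([(u-im["cx"])/f*d,(v-im["cy"])/f*d,d],-1)
    T=np.array(im["cam_to_world"]); W=P@T[:3,:3].T+T[:3,3]; W[d==0]=np.nan
    return W
def save(n,a,s=1): cv2.imwrite("pics/"+n,cv2.resize(a[...,::-1],None,fx=s,fy=s,interpolation=cv2.INTER_CUBIC))
E
python3 - <<'E'
from h import *
for c in("scene","top"):
    im=env.get_image(c); save(c+"0.png",im["frame"]); np.savez(c+"0.npz",**im)
    print(c,im["fovy"],np.round(im["cam_to_world"],3).tolist())
    W=cloud(im)
    for n in("pan_top","collar","block","mat","board","tray","long1","short1","glaze_pot","brush","flag_tip","pan_pointer"):
        for r in env.regions_of(c,n):
            if r["score"]<.3: continue
            m=r["pixels"]; P=W[m]; 
            if len(P)<5: continue
            rc=cv2.minAreaRect(P[~np.isnan(P[:,0]),:2].astype(np.float32)*1000) if c=="top" else None
            print(n,round(r["score"],2),np.round(r["point"]).astype(int),np.round(np.nanmedian(P,0),3),rc and (np.round(rc[0]),np.round(rc[1]),round(rc[2])),im["frame"][m].mean(0).astype(int))
print(env.observe()["tool_rot"])
E
```

```text
scene 54.172319045977694 [[0.623, 0.524, -0.58, 1.192], [0.782, -0.428, 0.452, -0.557], [-0.011, -0.736, -0.677, 0.826], [0.0, 0.0, 0.0, 1.0]]
pan_top 0.82 [256 332] [ 0.602 -0.057  0.08 ] None [181 170 162]
collar 0.62 [218 379] [0.576 0.098 0.097] None [143 125 114]
block 0.72 [234 346] [ 0.586 -0.017  0.103] None [212 173 117]
mat 0.67 [212 315] [0.387 0.058 0.005] None [219 172 110]
board 0.87 [300 239] [ 0.528 -0.284  0.012] None [227 188 125]
tray 0.79 [196 412] [0.502 0.307 0.008] None [206 169 118]
tray 0.44 [236 349] [ 0.586 -0.016  0.103] None [211 173 117]
long1 0.84 [262 245] [ 0.438 -0.226  0.026] None [127 131 134]
long1 0.65 [342 139] [ 0.481 -0.506  0.014] None [ 39 172 157]
long1 0.64 [285 191] [ 0.43  -0.356  0.026] None [120 131 139]
long1 0.49 [316 207] [ 0.521 -0.362  0.026] None [217 205 178]
short1 0.85 [304 230] [ 0.53  -0.305  0.026] None [219 210 184]
short1 0.79 [338 217] [ 0.595 -0.371  0.026] None [175 105  35]
short1 0.78 [317 208] [ 0.522 -0.362  0.026] None [216 206 178]
short1 0.73 [382 169] [ 0.612 -0.497  0.014] None [223 199   9]
short1 0.72 [376 2
[... 2489 characters left out ...]
8 158]
glaze_pot 0.91 [290 327] [ 0.418 -0.121  0.061] (array([ 416., -121.]), array([51., 50.]), 0) [ 78 125 197]
glaze_pot 0.56 [216 276] [ 0.575 -0.008  0.103] (array([576.,  -7.]), array([47., 83.]), 64) [236 199 125]
brush 0.61 [166 216] [0.694 0.127 0.018] (array([711., 124.]), array([ 43., 147.]), 68) [190 166 141]
pan_pointer 0.59 [210 297] [ 0.588 -0.05   0.079] (array([584., -35.]), array([213., 191.]), 89) [208 190 186]
pan_pointer 0.4 [252 401] [ 0.496 -0.278  0.012] (array([ 500., -296.]), array([221., 282.]), 87) [237 203 125]
[[ 9.21135830e-01  3.89241291e-01 -2.70806999e-05]
 [ 3.89241292e-01 -9.21135826e-01  8.08378226e-05]
 [ 6.52041554e-06 -8.50035414e-05 -9.99999996e-01]]
```

View pics/top0.png

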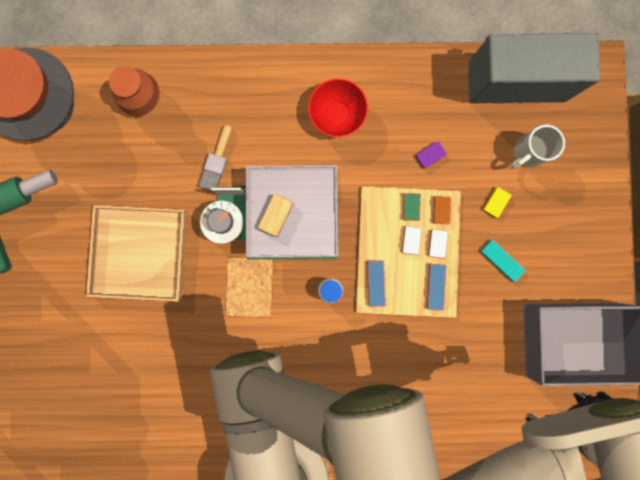

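View pics/scene0.png

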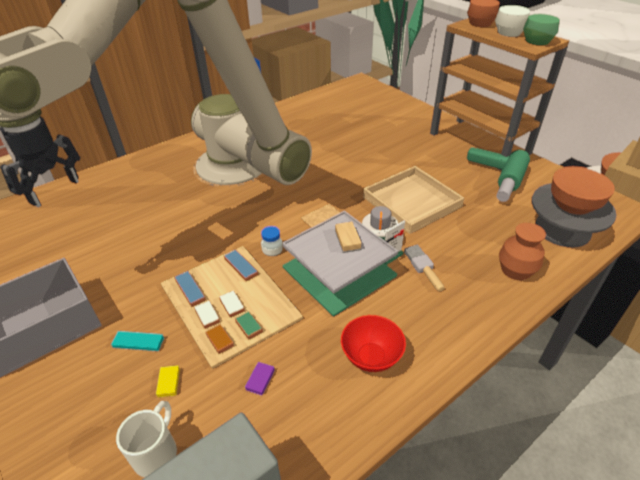

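The board holds two blue long tiles, at top-view pixels (375,283) and (437,287), and four shorts: green (412,207), amber (441,210) and white (412,240), (438,243). The purple (431,154), yellow (497,203) and turquoise (503,261) pieces lie off the board and are look-alikes, so I leave them alone. Next I measure angles and look at the collar.

Run:
```python
from h import *
im=env.get_image("top"); W=cloud(im); F=im["frame"].astype(int)
cr=[F[170:320,200:460].astype(np.uint8)]
save("crop1.png",np.vstack([cv2.resize(F[150:320,195:345].astype(np.uint8),(660,748)[:2])])[:600],1)
hsv=cv2.cvtColor(im["frame"],cv2.COLOR_RGB2HSV)
def rect(m,n):
    P=W[m]; P=P[~np.isnan(P[:,0])]
    r=cv2.minAreaRect(P[:,:2].astype(np.float32)*1000); b=cv2.boxPoints(r)
    e=b[1]-b[0]; g=b[2]-b[1]; L=e if np.hypot(*e)>np.hypot(*g) else g
    c=np.cov(P[:,:2].T); w,v=np.linalg.eigh(c); a=np.degrees(np.arctan2(v[1,1],v[0,1]))
    print(n,len(P),np.round(P.mean(0)*1000,1),"rect",np.round(r[0],1),np.round(r[1]),"ang",np.round((np.degrees(np.arctan2(L[1],L[0]))+90)%180-90,1),np.round((a+90)%180-90,1))
Z=W[...,2];X=W[...,0];Y=W[...,1]
tile=(Z>.020)&(Z<.032)&(X>.36)&(X<.66)&(Y<-.17)&(Y>-.43)
n,l=cv2.connectedComponents(tile.astype(np.uint8))
for i in range(1,n):
    if (l==i).sum()>60: rect(l==i,F[l==i].mean(0).astype(int))
def big(m,n):
    k,l,s,c=cv2.connectedComponentsWithStats(m.astype(np.uint8)); i=1+np.argmax(s[1:,4]); rect(l==i,n)
big((Z>.094)&(Z<.11)&(X>.5)&(X<.65)&(Y<.03)&(Y>-.13),"block")
big((Z>.066)&(Z<.09)&(X>.46)&(X<.72)&(Y<.05)&(Y>-.17),"pan")
big((Z>.095)&(Z<.12)&(Y>.06)&(Y<.16)&(X<.61)&(X>.5),"collar")
big((Z>.098)&(Z<.12)&(Y>.02)&(Y<.16)&(X>.61)&(X<.66),"plate")
big((Z>.022)&(Z<.045)&(Y>.17)&(Y<.45)&(X>.36)&(X<.66),"traywall")
big((Z>.002)&(Z<.01)&(Y>.0)&(Y<.12)&(X>.34)&(X<.5)&(hsv[...,2]>170),"mat")
big((Z>.006)&(Z<.018)&(Y>-.45)&(Y<-.15)&(X>.33)&(X<.66),"board")
```

```text
[ 99 140  96] 448 [ 596.6 -302.8   25.9] rect [ 597.  -302.2] [37. 60.] ang -1.5 -1.1
[196 110  44] 455 [ 589.1 -368.8   25.6] rect [ 589.5 -369.3] [37. 60.] ang -1.9 -4.1
[236 232 223] 446 [ 522.7 -301.    25.9] rect [ 522.8 -301. ] [37. 60.] ang -8.1 -6.7
[235 231 223] 453 [ 515.3 -358.4   25.9] rect [ 515.5 -358.7] [37. 60.] ang -7.3 -8.6
[113 137 159] 760 [ 429.6 -222.1   26. ] rect [ 429.5 -222.1] [99. 36.] ang 0.9 1.5
[114 138 159] 761 [ 420.8 -353.1   25.9] rect [ 420.7 -353.4] [ 38. 100.] ang -4.1 -4.5
block 828 [574.9  -7.8 102.6] rect [575.2  -7.5] [44. 80.] ang -25.6 -25.1
pan 7200 [585.7 -47.1  79.1] rect [585.1 -42.4] [185. 190.] ang -0.6 11.6
collar 468 [564.7 108.5  99.8] rect [564.2 109.8] [50. 50.] ang 0.4 -25.8
plate 79 [629.6  95.2 104.6] rect [629.5  94.3] [59.  4.] ang 89.6 89.9
traywall 1212 [500.9 303.3  30.4] rect [501.5 300.6] [203. 201.] ang 86.5 82.4
mat 1993 [422.   57.4   4.7] rect [422.8  59.1] [117. 135.] ang -0.4 -1.4
board 9000 [ 498.5 -288.3   11.7] rect [ 498.8 -296.1] [221. 282.] ang -3.4 6.1
```

View pics/crop1.png

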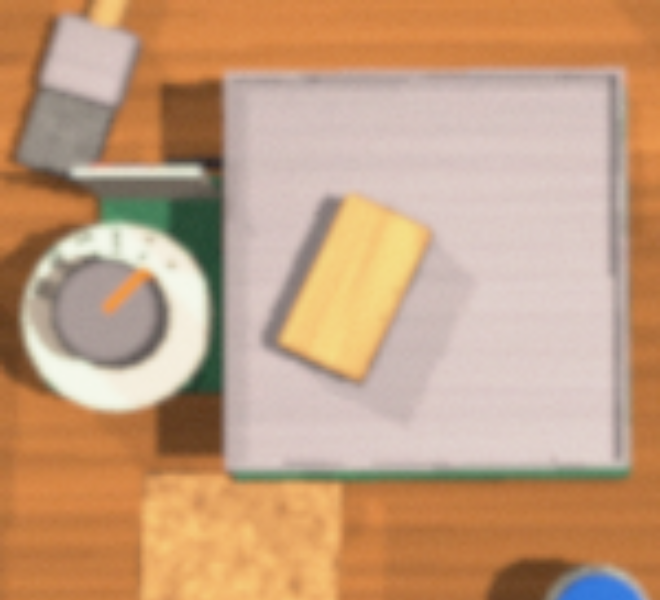

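The collar's orange line points about 48° clockwise of +x, so it stands at 1 and needs +1.2 rad (68.8°) counter-clockwise. The pan sits at 79 mm, which fits the 90 g block on it.

Emit:
jog_arm(targets=[[26.74, -15.51, 0, 0, 0, 22.9], [26.74, -15.51, 0, 0, 0, 22.9], [26.74, -15.51, 0, 0, 0, 22.9], [26.74, -15.51, 0, 0, 0, 22.9], [26.74, -15.51, 0, 0, 0, 22.9], [26.74, -15.51, 0, 0, 0, 22.9], [26.74, -15.51, 0, 0, 0, 22.9], [26.74, -15.51, 0, 0, 0, 22.9]], hand=0.85, newtons=40)

```text
time_s: 2.02
position: [0.4016, -0.2563, 0.2316]
tool_rot: [[1.0, 0.002, 0.001], [0.002, -1.0, 0.0], [0.001, -0.0, -1.0]]
ft_force: [0.5, -0.8, 1.2]
grip_width: 0.0722
gripper_force: 0.0
```

Emit:
jog_arm(targets=[[17.4, -25.1, 4, 0, 0, 25.6], [17.4, -25.1, 4, 0, 0, 25.6], [17.4, -25.1, 4, 0, 0, 25.6], [17.4, -25.1, 4, 0, 0, 25.6], [17.4, -25.1, 4, 0, 0, 25.6], [17.4, -25.1, 4, 0, 0, 25.6], [17.4, -25.1, 4, 0, 0, 25.6], [17.4, -25.1, 4, 0, 0, 25.6]])

```text
time_s: 2.68
position: [0.5749, -0.0064, 0.1911]
tool_rot: [[0.902, -0.432, 0.0], [-0.432, -0.902, 0.0], [0.0, -0.0, -1.0]]
ft_force: [1.2, -1.5, 0.9]
grip_width: 0.0728
gripper_force: 0.0
```

Emit:
jog_arm(targets=[[0, 0, 0, 0, 0, 0], [0, 0, 0, 0, 0, 0]])

```text
time_s: 2.85
position: [0.5743, -0.007, 0.1906]
tool_rot: [[0.903, -0.429, -0.001], [-0.429, -0.903, 0.0], [-0.001, 0.0, -1.0]]
ft_force: [-0.6, 0.4, 0.4]
grip_width: 0.0722
gripper_force: 0.0
```

```bash
cat >> h.py <<'E'
def loc(box,n="",im=None):
    """box x0,x1,y0,y1,z0,z1 -> biggest blob"""
    im=im or env.get_image("top"); W=cloud(im); X,Y,Z=W[...,0],W[...,1],W[...,2]
    m=(X>box[0])&(X<box[1])&(Y>box[2])&(Y<box[3])&(Z>box[4])&(Z<box[5])
    k,l,s,c=cv2.connectedComponentsWithStats(m.astype(np.uint8))
    for i in range(1,k):
        if s[i,4]<100: continue
        P=W[l==i]; r=cv2.minAreaRect(P[:,:2].astype(np.float32)*1000); b=cv2.boxPoints(r)
        e=b[1]-b[0]; g=b[2]-b[1]; L=e if np.hypot(*e)>np.hypot(*g) else g
        print(n,s[i,4],im["frame"][l==i].mean(0).astype(int),"c",np.round(r[0],1),"z",np.round(np.median(P[:,2])*1000,1),np.round(sorted(r[1])),"ang",np.round((np.degrees(np.arctan2(L[1],L[0]))+90)%180-90,1))
    return im
def st():
    s=env.observe(); R=np.array(s["tool_rot"]); print("t",round(s["time_s"],2),np.round(np.array(s["position"])*1000,1),"yaw",round(np.degrees(np.arctan2(R[1,0],R[0,0])),1),"w",round(s["grip_width"]*1000,1),"gf",np.round(s["gripper_force"],1),"q6",np.round(s["q"][5]),"ft",np.round(s["ft_force"],1))
E
python3 -c "
from h import *
st()
im=env.get_image('wrist'); save('w1.png',im['frame'])
im=env.get_image('top')
loc((.48,.68,-.14,.055,.094,.11),'block',im)"
```

```text
t 2.85 [574.3  -7.  190.6] yaw -25.4 w 72.2 gf 0.0 q6 103.0 ft [-0.6  0.4  0.4]
block 124 [219 175 112] c [546.    6.1] z 102.9 [16. 43.] ang 64.5
```

Emit:
jog_arm(targets=[[0, 0, 3.5, 0, 0, 0], [0, 0, 7, 0, 0, 0], [0, 0, 9.5, 0, 0, 0], [0, 0, 10.4, 0, 0, 0], [0, 0, 10.4, 0, 0, 0], [0, 0, 10.4, 0, 0, 0]])

```text
time_s: 3.45
position: [0.5744, -0.0095, 0.0885]
tool_rot: [[0.901, -0.433, 0.001], [-0.433, -0.901, -0.0], [0.001, -0.0, -1.0]]
ft_force: [0.6, -0.0, 0.8]
grip_width: 0.0727
gripper_force: 0.0
```

Emit:
jog_arm(targets=[[0, 0, 0, 0, 0, 0], [0, 0, 0, 0, 0, 0], [0, 0, 0, 0, 0, 0], [0, 0, 0, 0, 0, 0], [0, 0, 0, 0, 0, 0], [0, 0, 0, 0, 0, 0]], hand=0.3)

```text
time_s: 3.95
position: [0.5742, -0.0086, 0.0876]
tool_rot: [[0.902, -0.432, 0.001], [-0.432, -0.902, -0.0], [0.001, -0.0, -1.0]]
ft_force: [0.5, -0.0, 0.7]
grip_width: 0.0426
gripper_force: 46.9
```

Emit:
jog_arm(targets=[[0, 0, -1, 0, 0, 0], [0, 0, -3, 0, 0, 0], [0, 0, -5, 0, 0, 0], [0, 0, -7, 0, 0, 0], [0, 0, -7, 0, 0, 0]])

```text
time_s: 4.37
position: [0.5754, -0.0088, 0.1617]
tool_rot: [[0.902, -0.432, 0.007], [-0.432, -0.902, -0.001], [0.007, -0.002, -1.0]]
ft_force: [0.6, -0.2, -1.0]
grip_width: 0.0428
gripper_force: 46.8
```

Emit:
jog_arm(targets=[[-4, 0.1, 0, 0, 0, -6], [-8, 0.2, 0, 0, 0, -12], [-12, 0.4, 0, 0, 0, -18], [-16.7, 0.6, 0, 0, 0, -25.6], [-16.7, 0.6, 0, 0, 0, -25.6], [-16.7, 0.6, 0, 0, 0, -25.6], [-16.7, 0.6, 0, 0, 0, -25.6]])

```text
time_s: 4.95
position: [0.4214, 0.058, 0.1576]
tool_rot: [[1.0, -0.001, 0.001], [-0.001, -1.0, -0.0], [0.001, 0.0, -1.0]]
ft_force: [0.1, 0.4, -0.6]
grip_width: 0.043
gripper_force: 46.8
```

Emit:
jog_arm(targets=[[0, 0, 4, 0, 0, 0], [0, 0, 8, 0, 0, 0], [0, 0, 11.5, 0, 0, 0], [0, 0, 13.2, 0, 0, 0], [0, 0, 14.1, 0, 0, 0], [0, 0, 14.1, 0, 0, 0], [0, 0, 14.1, 0, 0, 0]])

```text
time_s: 5.53
position: [0.4221, 0.0575, 0.0154]
tool_rot: [[1.0, -0.002, -0.001], [-0.002, -1.0, 0.0], [-0.001, -0.0, -1.0]]
ft_force: [0.2, 0.1, -0.9]
grip_width: 0.0427
gripper_force: 49.2
```

Emit:
jog_arm(targets=[[0, 0, 0.2, 0, 0, 0], [0, 0, 0.2, 0, 0, 0], [0, 0, 0.2, 0, 0, 0]])

```text
time_s: 5.78
position: [0.4212, 0.0579, 0.0144]
tool_rot: [[1.0, -0.0, 0.001], [-0.0, -1.0, -0.0], [0.001, 0.0, -1.0]]
ft_force: [-0.2, -0.0, -0.5]
grip_width: 0.0428
gripper_force: 49.2
```

Emit:
jog_arm(targets=[[0, 0, 0, 0, 0, 0], [0, 0, 0, 0, 0, 0], [0, 0, 0, 0, 0, 0], [0, 0, -2, 0, 0, 0], [0, 0, -6, 0, 0, 0], [0, 0, -10, 0, 0, 0], [0, 0, -14, 0, 0, 0], [0, 0, -14, 0, 0, 0]], hand=0.76)

```text
time_s: 6.45
position: [0.4235, 0.0579, 0.1608]
tool_rot: [[1.0, 0.0, 0.012], [0.0, -1.0, -0.002], [0.012, 0.002, -1.0]]
ft_force: [0.5, 0.1, 0.8]
grip_width: 0.0649
gripper_force: 0.0
```

Emit:
jog_arm(targets=[[4, -1.4, 0, 0, 0, 7], [8, -2.8, 0, 0, 0, 14], [12, -4.2, 0, 0, 0, 21], [14.25, -5.05, 0, 0, 0, 28], [14.25, -5.05, 0, 0, 0, 34], [14.25, -5.05, 0, 0, 0, 34], [14.25, -5.05, 0, 0, 0, 34], [14.25, -5.05, 0, 0, 0, 34]])

```text
time_s: 7.12
position: [0.5626, 0.1084, 0.1544]
tool_rot: [[0.831, -0.557, -0.0], [-0.557, -0.831, -0.0], [-0.0, 0.0, -1.0]]
ft_force: [-0.6, -0.4, -0.3]
grip_width: 0.0649
gripper_force: 0.0
```

```bash
python3 -c "
from h import *
st()
im=env.get_image('scene')
for r in env.regions_of('scene','block')[:2]:
    print(r['score'],np.round(np.nanmedian(cloud(im)[r['pixels']],0),3))
"
```

```text
t 7.12 [562.6 108.4 154.4] yaw -33.8 w 64.9 gf 0.0 q6 123.0 ft [-0.6 -0.4 -0.3]
0.57 [0.405 0.047 0.028]
```

Emit:
jog_arm(targets=[[0.1, 0.1, 3.5, 0, 0, 0], [0.1, 0.1, 6.5, 0, 0, 0], [0.1, 0.1, 8.2, 0, 0, 0], [0.1, 0.1, 8.2, 0, 0, 0], [0.1, 0.1, 8.2, 0, 0, 0]])

```text
time_s: 7.63
position: [0.5633, 0.107, 0.0726]
tool_rot: [[0.829, -0.559, -0.001], [-0.559, -0.829, -0.0], [-0.001, 0.0, -1.0]]
ft_force: [-0.2, -0.6, 1.5]
grip_width: 0.0653
gripper_force: 0.0
```

Emit:
jog_arm(targets=[[0, 0, 0, 0, 0, 0], [0, 0, 0, 0, 0, 0], [0, 0, 0, 0, 0, 0], [0, 0, 0, 0, 0, 0], [0, 0, 0, 0, 0, 0]], hand=0.4, newtons=30)

```text
time_s: 8.05
position: [0.5655, 0.1082, 0.0748]
tool_rot: [[0.829, -0.559, 0.007], [-0.559, -0.829, 0.002], [0.005, -0.005, -1.0]]
ft_force: [5.3, 6.4, -0.0]
grip_width: 0.0503
gripper_force: 33.5
```

Gripped, so I turn it counter-clockwise by 68.8° (negative about tool z).

Emit:
jog_arm(targets=[[0, 0, 0, 0, 0, -5], [0, 0, 0, 0, 0, -11], [0, 0, 0, 0, 0, -17], [0, 0, 0, 0, 0, -23], [0, 0, 0, 0, 0, -29], [0, 0, 0, 0, 0, -34.4], [0, 0, 0, 0, 0, -34.4], [0, 0, 0, 0, 0, -34.4]])

```text
time_s: 8.72
position: [0.5657, 0.1088, 0.0748]
tool_rot: [[1.0, 0.008, 0.007], [0.008, -1.0, 0.003], [0.007, -0.003, -1.0]]
ft_force: [6.3, 8.9, -0.2]
grip_width: 0.0506
gripper_force: 31.9
```

Emit:
jog_arm(targets=[[0, 0, 0, 0, 0, -5], [0, 0, 0, 0, 0, -11], [0, 0, 0, 0, 0, -17], [0, 0, 0, 0, 0, -23], [0, 0, 0, 0, 0, -29], [0, 0, 0, 0, 0, -34.4], [0, 0, 0, 0, 0, -34.4], [0, 0, 0, 0, 0, -34.4]])

```text
time_s: 9.38
position: [0.5655, 0.1094, 0.0748]
tool_rot: [[0.821, 0.572, 0.007], [0.572, -0.821, 0.004], [0.008, 0.001, -1.0]]
ft_force: [4.9, 12.0, -0.7]
grip_width: 0.0505
gripper_force: 31.9
```

Emit:
jog_arm(targets=[[0, 0, 0, 0, 0, 0], [0, 0, 0, 0, 0, 0], [0, 0, 0, 0, 0, 0], [0, 0, -3, 0, 0, 0], [0, 0, -7, 0, 0, 0], [0, 0, -11, 0, 0, 0], [0, 0, -13, 0, 0, 0], [0, 0, -13, 0, 0, 0]], hand=0.76)

```text
time_s: 10.05
position: [0.5653, 0.107, 0.2081]
tool_rot: [[0.821, 0.571, 0.01], [0.571, -0.821, -0.0], [0.008, 0.006, -1.0]]
ft_force: [0.4, -0.5, -0.4]
grip_width: 0.0652
gripper_force: 0.0
```

Emit:
jog_arm(targets=[[-10.4, 17.7, 0, 0, 0, 36.3], [-10.4, 17.7, 0, 0, 0, 36.3], [-10.4, 17.7, 0, 0, 0, 36.3], [-10.4, 17.7, 0, 0, 0, 36.3], [-10.4, 17.7, 0, 0, 0, 36.3], [-10.4, 17.7, 0, 0, 0, 36.3], [-10.4, 17.7, 0, 0, 0, 36.3]], hand=0.7, newtons=40)

```text
time_s: 10.63
position: [0.5788, -0.0994, 0.2015]
tool_rot: [[1.0, -0.03, -0.001], [-0.03, -1.0, 0.0], [-0.001, -0.0, -1.0]]
ft_force: [-0.0, 0.1, 0.2]
grip_width: 0.0597
gripper_force: 0.0
```

Emit:
jog_arm(targets=[[2, 20.4, 3, 0, 0, 0], [2, 20.4, 3, 0, 0, 0], [2, 20.4, 3, 0, 0, 0], [2, 20.4, 3, 0, 0, 0], [2, 20.4, 3, 0, 0, 0], [2, 20.4, 3, 0, 0, 0], [2, 20.4, 3, 0, 0, 0]])

```text
time_s: 11.22
position: [0.5936, -0.3024, 0.171]
tool_rot: [[1.0, -0.026, -0.002], [-0.026, -1.0, 0.001], [-0.002, -0.001, -1.0]]
ft_force: [-0.6, 1.0, -0.3]
grip_width: 0.0602
gripper_force: 0.0
```

```bash
python3 -c "
from h import *
st()
im=env.get_image('top')
loc((.36,.68,-.47,-.15,.020,.032),'tile',im)
loc((.33,.5,-.02,.15,.02,.04),'block',im)
a=im['frame'][185:255,190:260]
s=env.get_image('scene')['frame'][190:280,330:450]
save('crop2.png',np.hstack([cv2.resize(a,(400,400),interpolation=2),cv2.resize(s,(400,400),interpolation=2)]))"
```

```text
t 11.22 [ 593.6 -302.4  171. ] yaw -1.5 w 60.2 gf 0.0 q6 54.0 ft [-0.6  1.  -0.3]
tile 157 [193 110  47] c [ 570.2 -367.8] z 25.3 [22. 35.] ang -88.3
tile 433 [114 140 162] c [ 405.  -352.5] z 25.9 [37. 68.] ang -4.7
```

View pics/crop2.png

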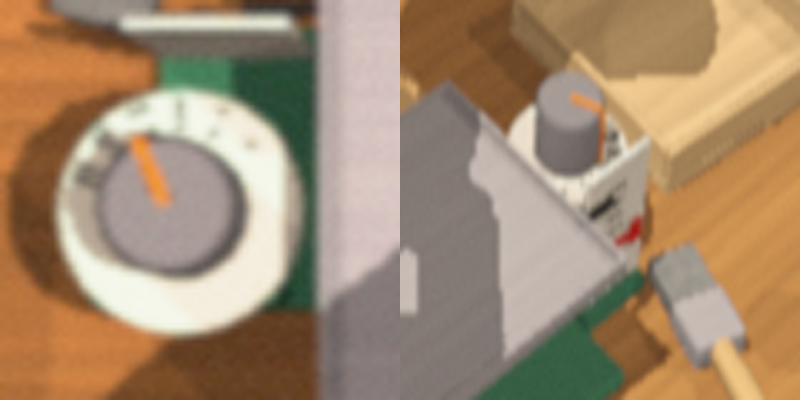

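The line points about 23° left of +x, so the collar is at 4, and the red flag has dropped. Now I pick the green short.

Emit:
jog_arm(targets=[[0.3, 0, 4, 0, 0, 0], [0.3, 0, 8, 0, 0, 0], [0.3, 0, 12, 0, 0, 0], [0.3, 0, 14.6, 0, 0, 0], [0.3, 0, 15.5, 0, 0, 0], [0.3, 0, 15.5, 0, 0, 0], [0.3, 0, 15.5, 0, 0, 0]])

```text
time_s: 11.9
position: [0.5978, -0.3015, 0.0191]
tool_rot: [[1.0, -0.025, 0.002], [-0.025, -1.0, -0.001], [0.002, 0.001, -1.0]]
ft_force: [0.5, -0.5, 0.8]
grip_width: 0.0594
gripper_force: 0.0
```

Emit:
jog_arm(targets=[[0, 0, 0, 0, 0, 0], [0, 0, 0, 0, 0, 0], [0, 0, 0, 0, 0, 0], [0, 0, 0, 0, 0, 0], [0, 0, 0, 0, 0, 0]], hand=0.2)

```text
time_s: 12.32
position: [0.5979, -0.3024, 0.02]
tool_rot: [[1.0, -0.026, 0.004], [-0.026, -1.0, -0.002], [0.004, 0.002, -1.0]]
ft_force: [0.1, 1.6, 6.5]
grip_width: 0.0347
gripper_force: 39.8
```

Emit:
jog_arm(targets=[[0, 0, -1, 0, 0, 0], [0, 0, -4, 0, 0, 0], [0, 0, -8, 0, 0, 0], [0, 0, -12, 0, 0, 0], [0, 0, -16, 0, 0, 0], [0, 0, -16, 0, 0, 0], [0, 0, -16, 0, 0, 0]])

```text
time_s: 12.9
position: [0.5975, -0.3025, 0.1814]
tool_rot: [[1.0, -0.026, 0.005], [-0.026, -1.0, -0.004], [0.006, 0.004, -1.0]]
ft_force: [0.2, -0.8, -0.9]
grip_width: 0.0345
gripper_force: 40.2
```

Emit:
jog_arm(targets=[[0.6, -4, 0, 0, 0, -1.5], [1.2, -8, 0, 0, 0, -1.5], [1.9, -12, 0, 0, 0, -1.5], [2.6, -16, 0, 0, 0, -1.5], [3.2, -20, 0, 0, 0, -1.5], [3.4, -21.6, 0, 0, 0, -1.5], [3.4, -21.6, 0, 0, 0, -1.5], [3.4, -21.6, 0, 0, 0, -1.5]])

```text
time_s: 13.57
position: [0.6361, -0.0863, 0.1767]
tool_rot: [[1.0, 0.002, -0.002], [0.002, -1.0, 0.0], [-0.002, -0.0, -1.0]]
ft_force: [-0.1, -1.0, -0.5]
grip_width: 0.0348
gripper_force: 40.2
```

Emit:
jog_arm(targets=[[0, 0, 3, 0, 0, 0], [0, 0, 6, 0, 0, 0], [0, 0, 7.3, 0, 0, 0], [0, 0, 8, 0, 0, 0], [0, 0, 8.4, 0, 0, 0], [0, 0, 8.8, 0, 0, 0], [0, 0, 8.9, 0, 0, 0], [0, 0, 8.9, 0, 0, 0]])

```text
time_s: 14.23
position: [0.6368, -0.0874, 0.0891]
tool_rot: [[1.0, -0.0, 0.001], [-0.0, -1.0, -0.001], [0.001, 0.001, -1.0]]
ft_force: [-0.4, -0.8, 0.4]
grip_width: 0.0342
gripper_force: 40.3
```

Emit:
jog_arm(targets=[[0, 0, 0, 0, 0, 0], [0, 0, 0, 0, 0, 0], [0, 0, 0, 0, 0, 0], [0, 0, -1, 0, 0, 0], [0, 0, -4, 0, 0, 0], [0, 0, -8, 0, 0, 0], [0, 0, -8, 0, 0, 0]], hand=0.53)

```text
time_s: 14.82
position: [0.6391, -0.0876, 0.1771]
tool_rot: [[1.0, 0.0, 0.013], [0.0, -1.0, -0.004], [0.013, 0.004, -1.0]]
ft_force: [1.1, -0.9, 2.0]
grip_width: 0.0452
gripper_force: 0.0
```

Emit:
jog_arm(targets=[[-2.5, 4, 0, 0, 0, 4.1], [-4.7, 8, 0, 0, 0, 4.1], [-4.7, 12, 0, 0, 0, 4.1], [-4.7, 16, 0, 0, 0, 4.1], [-4.7, 20, 0, 0, 0, 4.1], [-4.7, 24, 0, 0, 0, 4.1], [-4.7, 28, 0, 0, 0, 4.1], [-4.7, 28.2, 0, 0, 0, 4.1]], hand=0.7)

```text
time_s: 15.48
position: [0.5881, -0.3761, 0.1683]
tool_rot: [[0.997, -0.077, 0.001], [-0.077, -0.997, -0.003], [0.001, 0.003, -1.0]]
ft_force: [1.2, -0.2, 0.0]
grip_width: 0.0597
gripper_force: 0.0
```

```bash
python3 -c "
from h import *
st()
im=env.get_image('top')
loc((.36,.68,-.47,-.15,.020,.032),'tile',im)
loc((.48,.69,-.14,.055,.087,.11),'onpan',im)
loc((.48,.69,-.14,.055,.06,.087),'pan',im)
save('t2.png',im['frame'])
"
```

```text
t 15.48 [ 588.1 -376.1  168.3] yaw -4.4 w 59.7 gf 0.0 q6 52.0 ft [ 1.2 -0.2  0. ]
tile 334 [232 229 221] c [ 522.8 -301.4] z 25.4 [37. 60.] ang -8.1
tile 533 [108 133 155] c [ 434.4 -222.6] z 25.8 [37. 89.] ang 1.3
onpan 492 [ 84 126  90] c [634.6 -87.2] z 95.2 [33. 60.] ang -0.6
pan 7406 [175 160 157] c [584.9 -40.5] z 81.4 [190. 192.] ang 89.6
```

Emit:
jog_arm(targets=[[0, 0, 4, 0, 0, 1], [0, 0, 8, 0, 0, 0], [0, 0, 12, 0, 0, 0], [0, 0, 14, 0, 0, 0], [0, 0, 14.9, 0, 0, 0], [0, 0, 14.9, 0, 0, 0], [0, 0, 14.9, 0, 0, 0]])

```text
time_s: 16.12
position: [0.5904, -0.369, 0.0211]
tool_rot: [[0.997, -0.071, 0.002], [-0.071, -0.997, -0.002], [0.002, 0.001, -1.0]]
ft_force: [-0.2, 0.2, 0.8]
grip_width: 0.0596
gripper_force: 0.0
```

Emit:
jog_arm(targets=[[0, 0, 0, 0, 0, 0], [0, 0, 0, 0, 0, 0], [0, 0, 0, 0, 0, 0], [0, 0, 0, 0, 0, 0], [0, 0, 0, 0, 0, 0]], hand=0.2)

```text
time_s: 16.53
position: [0.5904, -0.3695, 0.0219]
tool_rot: [[0.997, -0.071, 0.003], [-0.071, -0.997, -0.002], [0.003, 0.002, -1.0]]
ft_force: [-0.3, 0.9, 6.3]
grip_width: 0.0341
gripper_force: 39.5
```

Emit:
jog_arm(targets=[[0, 0, -1, 0, 0, 0], [0, 0, -4, 0, 0, 0], [0, 0, -8, 0, 0, 0], [0, 0, -12, 0, 0, 0], [0, 0, -16, 0, 0, 0], [0, 0, -16, 0, 0, 0], [0, 0, -16, 0, 0, 0]])

```text
time_s: 17.12
position: [0.5901, -0.3694, 0.1835]
tool_rot: [[0.997, -0.071, 0.005], [-0.071, -0.997, -0.005], [0.005, 0.004, -1.0]]
ft_force: [-0.6, -1.1, -1.2]
grip_width: 0.034
gripper_force: 40.1
```

Emit:
jog_arm(targets=[[0.2, -4, 0, 0, 0, -2], [0.5, -8.1, 0, 0, 0, -4.1], [0.8, -12.2, 0, 0, 0, -4.1], [1, -16.3, 0, 0, 0, -4.1], [1.3, -20.4, 0, 0, 0, -4.1], [1.5, -24.5, 0, 0, 0, -4.1], [1.8, -28.6, 0, 0, 0, -4.1], [2, -32.7, 0, 0, 0, -4.1]])

```text
time_s: 17.78
position: [0.6322, -0.0421, 0.1785]
tool_rot: [[1.0, -0.0, -0.002], [-0.0, -1.0, 0.001], [-0.002, -0.001, -1.0]]
ft_force: [0.8, -0.1, 0.2]
grip_width: 0.034
gripper_force: 40.1
```

Emit:
jog_arm(targets=[[0.4, -4, 0, 0, 0, 0], [0.4, -4.75, 0, 0, 0, 0], [0.4, -4.75, 0, 0, 0, 0], [0.4, -4.75, 2, 0, 0, 0], [0.4, -4.75, 5, 0, 0, 0]])

```text
time_s: 18.2
position: [0.6379, 0.0018, 0.131]
tool_rot: [[1.0, -0.001, 0.005], [-0.001, -1.0, -0.001], [0.005, 0.001, -1.0]]
ft_force: [0.8, -1.0, -1.4]
grip_width: 0.0342
gripper_force: 40.1
```

Emit:
jog_arm(targets=[[0, 0, 2, 0, 0, 0], [0, 0, 3.3, 0, 0, 0], [0, 0, 3.8, 0, 0, 0], [0, 0, 4.2, 0, 0, 0], [0, 0, 4.5, 0, 0, 0], [0, 0, 4.7, 0, 0, 0], [0, 0, 4.7, 0, 0, 0], [0, 0, 4.7, 0, 0, 0]])

```text
time_s: 18.87
position: [0.6371, 0.0031, 0.083]
tool_rot: [[1.0, 0.0, 0.001], [0.0, -1.0, -0.0], [0.001, 0.0, -1.0]]
ft_force: [-1.0, -0.6, 0.4]
grip_width: 0.0339
gripper_force: 40.2
```

Emit:
jog_arm(targets=[[0, 0, 0, 0, 0, 0], [0, 0, 0, 0, 0, 0], [0, 0, 0, 0, 0, 0], [0, 0, -1, 0, 0, 0], [0, 0, -4, 0, 0, 0], [0, 0, -8, 0, 0, 0], [0, 0, -8, 0, 0, 0]], hand=0.53)

```text
time_s: 19.45
position: [0.6396, 0.003, 0.1709]
tool_rot: [[1.0, 0.0, 0.013], [0.0, -1.0, -0.002], [0.013, 0.002, -1.0]]
ft_force: [1.2, -0.5, 0.5]
grip_width: 0.0458
gripper_force: 0.0
```

Emit:
jog_arm(targets=[[-1.4, 3.8, 0, 0, 0, 4], [-2.9, 7.7, 0, 0, 0, 8], [-4.3, 11.5, 0, 0, 0, 8], [-5.8, 15.3, 0, 0, 0, 8], [-7.2, 19.1, 0, 0, 0, 8], [-8.6, 22.9, 0, 0, 0, 8], [-10, 26.7, 0, 0, 0, 8], [-11.4, 30.4, 0, 0, 0, 8]], hand=0.66)

```text
time_s: 20.12
position: [0.522, -0.3026, 0.1633]
tool_rot: [[0.99, -0.139, 0.001], [-0.139, -0.99, -0.001], [0.001, 0.001, -1.0]]
ft_force: [0.8, -0.6, -0.0]
grip_width: 0.0563
gripper_force: 0.0
```

```bash
python3 -c "
from h import *
st()
im=env.get_image('top')
loc((.36,.68,-.47,-.15,.020,.032),'tile',im)
loc((.48,.69,-.14,.055,.082,.11),'onpan',im)
loc((.48,.69,-.14,.055,.06,.080),'pan',im)
"
```

```text
t 20.12 [ 522.  -302.6  163.3] yaw -8.0 w 56.3 gf 0.0 q6 57.0 ft [ 0.8 -0.6 -0. ]
tile 219 [114 129 145] c [ 446.  -215.2] z 25.4 [26. 66.] ang -3.2
tile 174 [126 145 161] c [ 453.4 -356.4] z 25.7 [34. 36.] ang 87.4
onpan 497 [190 106  46] c [634.9   3.7] z 88.8 [36. 59.] ang -0.3
onpan 490 [ 83 122  87] c [636.1 -87.3] z 88.8 [34. 60.] ang -0.6
pan 6767 [173 158 155] c [585.5 -40.4] z 74.5 [190. 190.] ang -0.6
```

Emit:
jog_arm(targets=[[0, -0.25, 4, 0, 0, 0], [0, -0.25, 8, 0, 0, 0], [0, -0.25, 11, 0, 0, 0], [0, -0.25, 11, 0, 0, 0], [0, -0.25, 13, 0, 0, 0], [0, -0.25, 14.2, 0, 0, 0], [0, -0.25, 14.2, 0, 0, 0], [0, -0.25, 14.2, 0, 0, 0]], hand=0.56)

```text
time_s: 20.83
position: [0.5239, -0.2987, 0.022]
tool_rot: [[0.99, -0.139, 0.001], [-0.139, -0.99, -0.001], [0.002, 0.001, -1.0]]
ft_force: [0.1, 0.0, 0.4]
grip_width: 0.0475
gripper_force: 0.0
```

Emit:
jog_arm(targets=[[0, 0, 0, 0, 0, 0], [0, 0, 0, 0, 0, 0], [0, 0, 0, 0, 0, 0], [0, 0, 0, 0, 0, 0], [0, 0, 0, 0, 0, 0]], hand=0.2)

```text
time_s: 21.25
position: [0.5241, -0.2989, 0.0228]
tool_rot: [[0.99, -0.139, 0.003], [-0.139, -0.99, -0.003], [0.003, 0.002, -1.0]]
ft_force: [0.1, 0.1, 6.3]
grip_width: 0.0334
gripper_force: 39.2
```

Emit:
jog_arm(targets=[[0, 0, -1, 0, 0, 0], [0, 0, -4, 0, 0, 0], [0, 0, -8, 0, 0, 0], [0, 0, -12, 0, 0, 0], [0, 0, -16, 0, 0, 0], [0, 0, -16, 0, 0, 0], [0, 0, -16, 0, 0, 0]])

```text
time_s: 21.83
position: [0.5238, -0.2986, 0.184]
tool_rot: [[0.99, -0.139, 0.005], [-0.139, -0.99, -0.004], [0.005, 0.003, -1.0]]
ft_force: [0.6, -0.1, -2.1]
grip_width: 0.0336
gripper_force: 40.0
```

Emit:
jog_arm(targets=[[-0.4, -4, 0, 0, 0, -4], [-0.8, -8, 0, 0, 0, -8], [-1.2, -12, 0, 0, 0, -8], [-1.6, -16, 0, 0, 0, -8], [-2, -20, 0, 0, 0, -8], [-2, -21.1, 0, 0, 0, -8], [-2, -21.1, 2, 0, 0, -8], [-2, -21.1, 5, 0, 0, -8]])

```text
time_s: 22.5
position: [0.5337, -0.0859, 0.1315]
tool_rot: [[1.0, 0.002, 0.004], [0.002, -1.0, -0.002], [0.004, 0.002, -1.0]]
ft_force: [0.6, 0.3, -0.9]
grip_width: 0.0339
gripper_force: 40.1
```

Emit:
jog_arm(targets=[[0, 0, 2, 0, 0, 0], [0, 0, 3.8, 0, 0, 0], [0, 0, 4.5, 0, 0, 0], [0, 0, 4.9, 0, 0, 0], [0, 0, 5.3, 0, 0, 0], [0, 0, 5.5, 0, 0, 0], [0, 0, 5.5, 0, 0, 0]])

```text
time_s: 23.08
position: [0.5329, -0.0868, 0.0757]
tool_rot: [[1.0, 0.0, 0.001], [0.0, -1.0, -0.0], [0.001, 0.0, -1.0]]
ft_force: [-1.2, -0.2, 0.5]
grip_width: 0.0339
gripper_force: 40.3
```

Emit:
jog_arm(targets=[[0, 0, 0, 0, 0, 0], [0, 0, 0, 0, 0, 0], [0, 0, 0, 0, 0, 0], [0, 0, -1, 0, 0, 0], [0, 0, -4, 0, 0, 0], [0, 0, -8, 0, 0, 0], [0, 0, -8, 0, 0, 0]], hand=0.53)

```text
time_s: 23.67
position: [0.5354, -0.0875, 0.1628]
tool_rot: [[1.0, 0.0, 0.012], [0.0, -1.0, -0.005], [0.012, 0.005, -1.0]]
ft_force: [0.1, -0.1, 1.8]
grip_width: 0.0451
gripper_force: 0.0
```

Emit:
jog_arm(targets=[[0, 4, 0, 0, 0, 4], [0, 8, 0, 0, 0, 8], [0, 12, 0, 0, 0, 8], [0, 14, 0, 0, 0, 8], [0, 14, 0, 0, 0, 8]], hand=0.66)

```text
time_s: 24.08
position: [0.5326, -0.2308, 0.1559]
tool_rot: [[0.99, -0.143, 0.001], [-0.143, -0.99, -0.002], [0.002, 0.002, -1.0]]
ft_force: [-0.3, 0.8, -0.4]
grip_width: 0.0564
gripper_force: 0.0
```

```bash
python3 -c "
from h import *
st()
im=env.get_image('top')
loc((.36,.68,-.47,-.15,.020,.032),'tile',im)
loc((.48,.69,-.14,.055,.074,.11),'onpan',im)
loc((.48,.69,-.14,.055,.05,.072),'pan',im)
"
```

```text
t 24.08 [ 532.6 -230.8  155.9] yaw -8.2 w 56.4 gf 0.0 q6 63.0 ft [-0.3  0.8 -0.4]
tile 669 [112 136 157] c [ 420.3 -353.2] z 25.7 [37. 99.] ang -4.8
onpan 488 [184 102  43] c [635.9   2.2] z 81.2 [36. 60.] ang 0.2
onpan 480 [ 92 136  97] c [635.1 -87.4] z 81.4 [34. 60.] ang -0.6
onpan 489 [191 175 152] c [531.9 -86.3] z 81.4 [34. 59.] ang -0.6
pan 6099 [158 145 142] c [585.1 -40.2] z 67.2 [189. 191.] ang 89.4
```

Emit:
jog_arm(targets=[[0, 4, 0, 0, 0, 0], [0.1, 8, 0, 0, 0, 0], [0.1, 12, 0, 0, 0, 0], [0.1, 13.3, 0, 0, 0, 0], [0.1, 13.3, 0, 0, 0, 0]])

```text
time_s: 24.55
position: [0.5147, -0.3603, 0.1554]
tool_rot: [[0.99, -0.142, 0.0], [-0.142, -0.99, -0.001], [0.0, 0.0, -1.0]]
ft_force: [0.0, 0.1, 0.0]
grip_width: 0.0564
gripper_force: 0.0
```

```bash
python3 -c "
from h import *
st()
im=env.get_image('scene')
loc((.36,.68,-.47,-.15,.023,.030),'tile',im)
loc((.33,.5,-.02,.15,.024,.036),'block',im)
"
```

```text
t 24.55 [ 514.7 -360.3  155.4] yaw -8.1 w 56.4 gf 0.0 q6 52.0 ft [0.  0.1 0. ]
tile 438 [120 138 150] c [ 430.  -224.5] z 26.6 [ 37. 103.] ang 0.1
tile 487 [118 137 150] c [ 422.1 -355.1] z 26.8 [ 37. 105.] ang -3.8
tile 363 [230 226 200] c [ 516.7 -360.4] z 26.5 [36. 64.] ang -7.3
block 252 [161 125  80] c [415.1  56.8] z 28.2 [46. 63.] ang 1.2
```

White2 has not moved. I pick it.

Emit:
jog_arm(targets=[[0, 0, 4, 0, 0, 0], [0, 0, 8, 0, 0, 0], [0, 0, 11, 0, 0, 0], [0, 0, 12.6, 0, 0, 0], [0, 0, 13.5, 0, 0, 0], [0, 0, 13.5, 0, 0, 0], [0, 0, 13.5, 0, 0, 0]])

```text
time_s: 25.18
position: [0.516, -0.3575, 0.0214]
tool_rot: [[0.99, -0.138, 0.001], [-0.138, -0.99, -0.001], [0.001, 0.001, -1.0]]
ft_force: [0.9, -0.2, 0.2]
grip_width: 0.0565
gripper_force: 0.0
```

Emit:
jog_arm(targets=[[0, 0, 0, 0, 0, 0], [0, 0, 0, 0, 0, 0], [0, 0, 0, 0, 0, 0], [0, 0, 0, 0, 0, 0], [0, 0, 0, 0, 0, 0]], hand=0.2)

```text
time_s: 25.6
position: [0.516, -0.3586, 0.0224]
tool_rot: [[0.99, -0.139, 0.003], [-0.139, -0.99, -0.002], [0.003, 0.001, -1.0]]
ft_force: [0.1, 1.6, 6.1]
grip_width: 0.034
gripper_force: 39.3
```

Emit:
jog_arm(targets=[[0, 0, -1, 0, 0, 0], [0, 0, -4, 0, 0, 0], [0, 0, -8, 0, 0, 0], [0, 0, -12, 0, 0, 0], [0, 0, -16, 0, 0, 0], [0, 0, -16, 0, 0, 0], [0, 0, -16, 0, 0, 0]])

```text
time_s: 26.18
position: [0.5157, -0.3589, 0.1839]
tool_rot: [[0.99, -0.139, 0.004], [-0.139, -0.99, -0.005], [0.005, 0.004, -1.0]]
ft_force: [0.2, 0.5, -2.1]
grip_width: 0.0339
gripper_force: 40.0
```

Emit:
jog_arm(targets=[[-0.4, -4, 0, 0, 0, -4], [-0.8, -8.1, 0, 0, 0, -8], [-1.2, -12.2, 0, 0, 0, -8], [-1.5, -16.3, 0, 0, 0, -8], [-1.9, -20.4, 0, 0, 0, -8], [-2.3, -24.5, 0, 0, 0, -8], [-2.7, -28.6, 0, 0, 0, -8], [-3, -32.5, 0, 0, 0, -8]])

```text
time_s: 26.85
position: [0.5296, -0.0301, 0.1794]
tool_rot: [[1.0, 0.0, -0.002], [0.0, -1.0, 0.001], [-0.002, -0.001, -1.0]]
ft_force: [1.4, 0.1, -0.8]
grip_width: 0.0339
gripper_force: 40.1
```

Emit:
jog_arm(targets=[[0.2, -3.55, 0, 0, 0, 0], [0.2, -3.55, 0, 0, 0, 0], [0.2, -3.55, 0, 0, 0, 0], [0.2, -3.55, 3, 0, 0, 0], [0.2, -3.55, 6, 0, 0, 0]])

```text
time_s: 27.27
position: [0.5331, 0.0021, 0.1202]
tool_rot: [[1.0, -0.001, 0.003], [-0.001, -1.0, -0.001], [0.003, 0.001, -1.0]]
ft_force: [0.8, -0.8, -1.9]
grip_width: 0.0339
gripper_force: 40.1
```

Emit:
jog_arm(targets=[[0, 0, 2, 0, 0, 0], [0, 0, 3.3, 0, 0, 0], [0, 0, 4.2, 0, 0, 0], [0, 0, 4.6, 0, 0, 0], [0, 0, 5, 0, 0, 0], [0, 0, 5.2, 0, 0, 0], [0, 0, 5.2, 0, 0, 0]])

```text
time_s: 27.85
position: [0.5329, 0.0028, 0.0686]
tool_rot: [[1.0, -0.0, 0.001], [-0.0, -1.0, -0.0], [0.001, 0.0, -1.0]]
ft_force: [-0.8, 0.0, 0.4]
grip_width: 0.0338
gripper_force: 40.3
```

Emit:
jog_arm(targets=[[0, 0, 0, 0, 0, 0], [0, 0, 0, 0, 0, 0], [0, 0, 0, 0, 0, 0], [0, 0, -1, 0, 0, 0], [0, 0, -4, 0, 0, 0], [0, 0, -8, 0, 0, 0], [0, 0, -8, 0, 0, 0]], hand=0.53)

```text
time_s: 28.43
position: [0.5356, 0.0027, 0.1557]
tool_rot: [[1.0, 0.0, 0.012], [0.0, -1.0, -0.003], [0.012, 0.003, -1.0]]
ft_force: [1.3, -0.4, -0.1]
grip_width: 0.0453
gripper_force: 0.0
```

Emit:
jog_arm(targets=[[-1.6, 3.6, 0, 0, 0, -1], [-3.2, 7.2, 0, 0, 0, -1], [-4.8, 10.8, 0, 0, 0, -1], [-6.4, 14.4, 0, 0, 0, -1], [-8, 18, 0, 0, 0, -1], [-9.6, 21.3, 0, 0, 0, -1], [-10.35, 22.5, 0, 0, 0, -1], [-10.35, 22.5, 0, 0, 0, -1]], hand=0.66)

```text
time_s: 29.1
position: [0.4282, -0.2245, 0.1491]
tool_rot: [[1.0, 0.014, 0.001], [0.014, -1.0, -0.001], [0.001, 0.001, -1.0]]
ft_force: [-0.1, 0.2, -0.5]
grip_width: 0.0566
gripper_force: 0.0
```

```bash
python3 -c "
from h import *
st()
im=env.get_image('top')
loc((.48,.69,-.14,.055,.067,.11),'onpan',im)
loc((.48,.69,-.14,.055,.04,.065),'pan',im)
im=env.get_image('scene')
loc((.36,.68,-.47,-.15,.023,.030),'tile',im)
"
```

```text
t 29.1 [ 428.2 -224.5  149.1] yaw 0.8 w 56.6 gf 0.0 q6 48.0 ft [-0.1  0.2 -0.5]
onpan 488 [ 95 138  99] c [635.7 -87.5] z 74.7 [34. 60.] ang -0.5
onpan 472 [191 106  45] c [635.4   3.4] z 74.8 [34. 59.] ang -0.1
onpan 502 [217 211 200] c [532.1   3. ] z 74.6 [36. 57.] ang -0.3
onpan 492 [235 233 226] c [532.2 -86.4] z 74.5 [34. 59.] ang -0.6
pan 5476 [195 178 174] c [585.  -41.2] z 60.5 [190. 190.] ang -0.0
tile 442 [119 136 149] c [ 431.  -224.1] z 26.6 [ 36. 102.] ang 1.3
tile 511 [117 136 149] c [ 422.  -355.1] z 26.6 [ 36. 103.] ang -4.3
```

Emit:
jog_arm(targets=[[0, 0, 4, 0, 0, 0], [0, 0, 8, 0, 0, 0], [0, 0, 11, 0, 0, 0], [0, 0, 12.3, 0, 0, 0], [0, 0, 12.8, 0, 0, 0], [0, 0, 12.8, 0, 0, 0]])

```text
time_s: 29.7
position: [0.4296, -0.2207, 0.0198]
tool_rot: [[1.0, 0.019, -0.001], [0.019, -1.0, 0.001], [-0.001, -0.001, -1.0]]
ft_force: [-0.2, -0.8, 0.6]
grip_width: 0.0564
gripper_force: 0.0
```

Emit:
jog_arm(targets=[[0, 0, 0, 0, 0, 0], [0, 0, 0, 0, 0, 0], [0, 0, 0, 0, 0, 0], [0, 0, 0, 0, 0, 0], [0, 0, 0, 0, 0, 0]], hand=0.2)

```text
time_s: 30.12
position: [0.4301, -0.222, 0.0218]
tool_rot: [[1.0, 0.018, 0.003], [0.018, -1.0, -0.001], [0.003, 0.002, -1.0]]
ft_force: [1.4, 3.2, 7.5]
grip_width: 0.0339
gripper_force: 40.0
```

Emit:
jog_arm(targets=[[0, 0, -1, 0, 0, 0], [0, 0, -4, 0, 0, 0], [0, 0, -8, 0, 0, 0], [0, 0, -12, 0, 0, 0], [0, 0, -16, 0, 0, 0], [0, 0, -16, 0, 0, 0], [0, 0, -16, 0, 0, 0]])

```text
time_s: 30.7
position: [0.4297, -0.2223, 0.1826]
tool_rot: [[1.0, 0.018, 0.004], [0.018, -1.0, -0.004], [0.004, 0.004, -1.0]]
ft_force: [-0.6, -0.1, -2.0]
grip_width: 0.0341
gripper_force: 40.4
```

Emit:
jog_arm(targets=[[2.6, -3, 0, 0, 0, 1], [5.2, -6, 0, 0, 0, 1], [7.8, -9, 0, 0, 0, 1], [10.4, -12, 0, 0, 0, 1], [13, -15, 0, 0, 0, 1], [15.5, -17.7, 0, 0, 0, 1], [15.5, -17.7, 0, 0, 0, 1], [15.5, -17.7, 4, 0, 0, 1]])

```text
time_s: 31.37
position: [0.5846, -0.0411, 0.1442]
tool_rot: [[1.0, 0.003, 0.011], [0.003, -1.0, -0.003], [0.011, 0.003, -1.0]]
ft_force: [1.0, -0.8, -1.0]
grip_width: 0.034
gripper_force: 40.5
```

Emit:
jog_arm(targets=[[0, 0, 2.5, 0, 0, 0], [0, 0, 5, 0, 0, 0], [0, 0, 6.4, 0, 0, 0], [0, 0, 7.1, 0, 0, 0], [0, 0, 7.6, 0, 0, 0], [0, 0, 8, 0, 0, 0], [0, 0, 8.3, 0, 0, 0], [0, 0, 8.3, 0, 0, 0]])

```text
time_s: 32.03
position: [0.5812, -0.0423, 0.0574]
tool_rot: [[1.0, 0.0, 0.0], [0.0, -1.0, -0.0], [0.0, 0.0, -1.0]]
ft_force: [-0.8, -0.4, 0.2]
grip_width: 0.0341
gripper_force: 40.6
```

Emit:
jog_arm(targets=[[0, 0, 0, 0, 0, 0], [0, 0, 0, 0, 0, 0], [0, 0, 0, 0, 0, 0], [0, 0, -1, 0, 0, 0], [0, 0, -4, 0, 0, 0], [0, 0, -8, 0, 0, 0], [0, 0, -12, 0, 0, 0], [0, 0, -12, 0, 0, 0]], hand=0.53)

```text
time_s: 32.7
position: [0.5839, -0.0428, 0.1863]
tool_rot: [[1.0, 0.0, 0.014], [0.0, -1.0, -0.004], [0.014, 0.004, -1.0]]
ft_force: [0.0, -0.1, -0.2]
grip_width: 0.0451
gripper_force: 0.0
```

Emit:
jog_arm(targets=[[-1.8, 3.5, 0, 0, 0, 4.3], [-3.6, 7, 0, 0, 0, 4.3], [-5.4, 10.5, 0, 0, 0, 4.3], [-7.2, 14, 0, 0, 0, 4.3], [-9, 17.5, 0, 0, 0, 4.3], [-11, 21, 0, 0, 0, 4.3], [-13, 24.8, 0, 0, 0, 4.3], [-14.8, 28.5, 0, 0, 0, 4.3]], hand=0.66)

```text
time_s: 33.37
position: [0.4322, -0.328, 0.1783]
tool_rot: [[0.997, -0.075, 0.001], [-0.075, -0.997, -0.001], [0.001, 0.001, -1.0]]
ft_force: [1.1, -0.8, -0.2]
grip_width: 0.0564
gripper_force: 0.0
```

Emit:
jog_arm(targets=[[-1.1, 2.7, 0, 0, 0, 0], [-1.1, 2.7, 0, 0, 0, 0], [-1.1, 2.7, 0, 0, 0, 0]])

```text
time_s: 33.62
position: [0.4198, -0.3538, 0.1778]
tool_rot: [[0.997, -0.078, 0.001], [-0.078, -0.997, -0.0], [0.001, 0.0, -1.0]]
ft_force: [0.7, -0.1, -0.1]
grip_width: 0.0565
gripper_force: 0.0
```

```bash
python3 -c "
from h import *
st()
im=env.get_image('top')
loc((.48,.69,-.14,.055,.055,.11),'onpan',im)
loc((.48,.69,-.14,.055,.03,.053),'pan',im)
im=env.get_image('scene')
loc((.36,.68,-.47,-.15,.023,.030),'tile',im)
save('s3.png',np.vstack([cv2.resize(im['frame'][180:300,260:440],(720,480),interpolation=2)]))
"
```

```text
t 33.62 [ 419.8 -353.8  177.8] yaw -4.5 w 56.5 gf 0.0 q6 42.0 ft [ 0.7 -0.1 -0.1]
onpan 475 [187 105  46] c [635.6   3.8] z 62.5 [36. 60.] ang 2.7
onpan 475 [ 94 138  98] c [635.8 -87.6] z 62.2 [34. 61.] ang -0.6
onpan 798 [108 133 157] c [580.2 -41.1] z 62.3 [36. 99.] ang -0.5
onpan 474 [237 235 227] c [532.5   2.8] z 62.4 [34. 58.] ang -0.4
onpan 476 [231 228 220] c [531.7 -86.5] z 62.4 [34. 58.] ang -0.6
pan 4606 [192 175 171] c [584.8 -40.5] z 48.3 [190. 190.] ang -89.9
tile 508 [117 135 149] c [ 422.5 -354.9] z 26.7 [ 36. 102.] ang -4.3
```

View pics/s3.png

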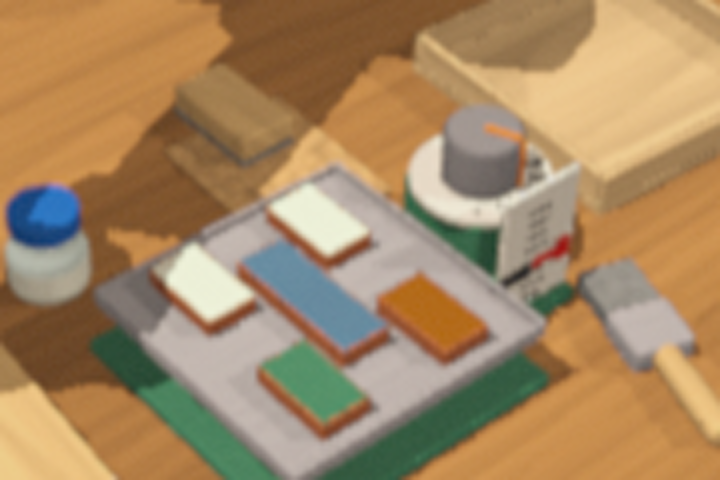

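The five tiles lie flat on the pan. The pan is at 48.3 mm against the 48 mm target, and the pointer (520,272 in the crop) meets the red flag. I'll take the last blue tile to the tray, then check the block's position on the mat.

Emit:
jog_arm(targets=[[0, 0, 4, 0, 0, 0], [0, 0, 8, 0, 0, 0], [0, 0, 12, 0, 0, 0], [0, 0, 14.6, 0, 0, 0], [0, 0, 15.6, 0, 0, 0], [0, 0, 15.6, 0, 0, 0], [0, 0, 15.6, 0, 0, 0]])

```text
time_s: 34.3
position: [0.4214, -0.3525, 0.0225]
tool_rot: [[0.997, -0.074, 0.001], [-0.074, -0.997, -0.001], [0.001, 0.001, -1.0]]
ft_force: [0.5, -0.8, 1.2]
grip_width: 0.0565
gripper_force: 0.0
```

Emit:
jog_arm(targets=[[0, 0, 0, 0, 0, 0], [0, 0, 0, 0, 0, 0], [0, 0, 0, 0, 0, 0], [0, 0, 0, 0, 0, 0], [0, 0, 0, 0, 0, 0]], hand=0.2)

```text
time_s: 34.72
position: [0.4214, -0.3533, 0.0236]
tool_rot: [[0.997, -0.075, 0.003], [-0.075, -0.997, -0.003], [0.003, 0.003, -1.0]]
ft_force: [0.5, 1.2, 8.5]
grip_width: 0.0335
gripper_force: 39.0
```

Emit:
jog_arm(targets=[[0, 0, -1, 0, 0, 0], [0, 0, -4, 0, 0, 0], [0, 0, -8, 0, 0, 0], [0, 0, -12, 0, 0, 0], [0, 0, -16, 0, 0, 0], [0, 0, -18, 0, 0, 0], [0, 0, -18, 0, 0, 0]])

```text
time_s: 35.3
position: [0.4215, -0.3538, 0.2078]
tool_rot: [[0.997, -0.075, 0.007], [-0.075, -0.997, -0.009], [0.007, 0.008, -1.0]]
ft_force: [0.4, -1.0, -1.0]
grip_width: 0.0331
gripper_force: 40.1
```

```bash
python3 -c "
from h import *
st()
for c in('scene','top'):
    im=env.get_image(c); loc((.3,.52,-.06,.15,.022,.036),'block',im)
    loc((.3,.52,-.06,.15,.0025,.009),'mat',im)
"
```

```text
t 35.3 [ 421.5 -353.8  207.8] yaw -4.3 w 33.1 gf 40.1 q6 42.0 ft [ 0.4 -1.  -1. ]
block 321 [160 123  77] c [371.4  59.8] z 28.2 [47. 85.] ang -0.3
mat 512 [162 123  79] c [408.7  63.2] z 4.9 [128. 136.] ang 66.1
block 721 [165 120  74] c [370.9  61.3] z 27.6 [42. 78.] ang -0.1
mat 1504 [181 129  77] c [423.  57.] z 4.7 [107. 134.] ang -1.7
```

The block was knocked to (371,60) and overhangs the mat by about 26 mm. I put the tile in the tray first, then centre the block again.

Emit:
jog_arm(targets=[[0.2, -4, 0, 0, 0, -4.3], [0.4, -8, 0, 0, 0, -4.3], [0.6, -12, 0, 0, 0, -4.3], [0.8, -16, 0, 0, 0, -4.3], [1, -20, 0, 0, 0, -4.3], [1.2, -24, 0, 0, 0, -4.3], [1.4, -28, 0, 0, 0, -4.3], [1.7, -31.2, 0, 0, 0, -4.3]])

```text
time_s: 36.07
position: [0.4596, -0.0399, 0.2002]
tool_rot: [[1.0, 0.001, -0.003], [0.001, -1.0, 0.001], [-0.003, -0.001, -1.0]]
ft_force: [0.2, -0.4, -1.5]
grip_width: 0.0329
gripper_force: 40.1
```

Emit:
jog_arm(targets=[[0.5, -4, 0, 0, 0, 0], [1, -8.1, 0, 0, 0, 0], [1.5, -12.2, 0, 0, 0, 0], [2, -16.2, 0, 0, 0, 0], [2.5, -20.3, 0, 0, 0, 0], [3, -24.4, 0, 0, 0, 0], [3.5, -28.5, 0, 0, 0, 0], [4, -32.5, 0, 0, 0, 0]])

```text
time_s: 36.73
position: [0.4998, 0.2843, 0.1998]
tool_rot: [[1.0, 0.0, -0.003], [0.0, -1.0, -0.001], [-0.003, 0.001, -1.0]]
ft_force: [0.8, 0.0, -1.4]
grip_width: 0.0332
gripper_force: 40.1
```

Emit:
jog_arm(targets=[[0, -2, 0, 0, 0, 0], [0, -2, 4, 0, 0, 0], [0, -2, 8, 0, 0, 0], [0, -2, 12, 0, 0, 0], [0, -2, 15, 0, 0, 0], [0, -2, 15, 0, 0, 0]])

```text
time_s: 37.23
position: [0.4966, 0.3007, 0.0443]
tool_rot: [[1.0, 0.0, -0.013], [0.0, -1.0, -0.005], [-0.013, 0.005, -1.0]]
ft_force: [-0.9, 0.4, -1.4]
grip_width: 0.0332
gripper_force: 40.3
```

Emit:
jog_arm(targets=[[0, 0, 1.5, 0, 0, 0], [0, 0, 2.8, 0, 0, 0], [0, 0, 3.5, 0, 0, 0], [0, 0, 3.5, 0, 0, 0], [0, 0, 3.5, 0, 0, 0]])

```text
time_s: 37.65
position: [0.501, 0.3023, 0.0172]
tool_rot: [[1.0, 0.0, 0.0], [0.0, -1.0, 0.0], [0.0, -0.0, -1.0]]
ft_force: [-0.8, 0.7, -1.0]
grip_width: 0.0332
gripper_force: 56.0
```

Emit:
jog_arm(targets=[[0, 0, 0, 0, 0, 0], [0, 0, 0, 0, 0, 0], [0, 0, 0, 0, 0, 0], [0, 0, -3, 0, 0, 0], [0, 0, -7, 0, 0, 0], [0, 0, -11, 0, 0, 0], [0, 0, -15, 0, 0, 0], [0, 0, -15, 0, 0, 0]], hand=0.6)

```text
time_s: 38.32
position: [0.5034, 0.3033, 0.1747]
tool_rot: [[1.0, 0.0, 0.013], [0.0, -1.0, 0.005], [0.013, -0.005, -1.0]]
ft_force: [1.4, 0.3, 1.5]
grip_width: 0.0513
gripper_force: 0.0
```

Emit:
jog_arm(targets=[[-2, 3.7, 0, 0, 0, 0], [-4, 7.4, 0, 0, 0, 0], [-6, 11.1, 0, 0, 0, 0], [-8, 14.8, 0, 0, 0, 0], [-10, 18.5, 0, 0, 0, 0], [-12, 22.2, 0, 0, 0, 0], [-13, 24.1, 0, 0, 0, 0], [-13, 24.1, 0, 0, 0, 0]], hand=0.8)

```text
time_s: 38.98
position: [0.3689, 0.0588, 0.1665]
tool_rot: [[1.0, -0.004, -0.0], [-0.004, -1.0, -0.001], [-0.0, 0.001, -1.0]]
ft_force: [-0.0, 0.1, -0.2]
grip_width: 0.0687
gripper_force: 0.0
```

```bash
python3 -c "
from h import *
st()
im=env.get_image('top')
loc((.36,.65,.17,.44,.013,.028),'traytile',im)
im=env.get_image('scene'); loc((.3,.52,-.06,.15,.022,.036),'block',im)
loc((.36,.65,.17,.44,.016,.024),'traytile',im)
"
```

```text
t 38.98 [368.9  58.8 166.5] yaw -0.2 w 68.7 gf 0.0 q6 81.0 ft [-0.   0.1 -0.2]
traytile 224 [157 118  77] c [507.1 394.1] z 20.9 [ 10. 188.] ang -4.6
traytile 147 [154 116  76] c [496.4 201.8] z 21.1 [  4. 198.] ang -3.6
traytile 779 [ 97 115 133] c [500.1 301.7] z 20.1 [ 37. 100.] ang 0.8
block 319 [225 184 121] c [371.4  58.7] z 28.2 [47. 84.] ang -0.3
traytile 147 [173 138  94] c [487.1 388.8] z 20.2 [ 79. 201.] ang 21.6
traytile 300 [119 126 134] c [501.9 299.3] z 20.6 [ 43. 104.] ang -0.2
```

Emit:
jog_arm(targets=[[0, 0, 4, 0, 0, 0], [0, 0, 8, 0, 0, 0], [0, 0, 12, 0, 0, 0], [0, 0, 14.3, 0, 0, 0], [0, 0, 15.2, 0, 0, 0], [0, 0, 15.2, 0, 0, 0], [0, 0, 15.2, 0, 0, 0]])

```text
time_s: 39.67
position: [0.3712, 0.0619, 0.0141]
tool_rot: [[1.0, 0.001, -0.001], [0.001, -1.0, 0.0], [-0.001, -0.0, -1.0]]
ft_force: [0.4, -0.1, 0.6]
grip_width: 0.0686
gripper_force: 0.0
```

Emit:
jog_arm(targets=[[0, 0, 0, 0, 0, 0], [0, 0, 0, 0, 0, 0], [0, 0, 0, 0, 0, 0], [0, 0, 0, 0, 0, 0], [0, 0, 0, 0, 0, 0]], hand=0.3)

```text
time_s: 40.08
position: [0.3715, 0.0614, 0.0153]
tool_rot: [[1.0, 0.0, 0.003], [0.0, -1.0, -0.0], [0.003, 0.0, -1.0]]
ft_force: [-1.2, 3.1, 6.2]
grip_width: 0.0432
gripper_force: 40.4
```

Emit:
jog_arm(targets=[[0, 0, -1.5, 0, 0, 0], [2, 0, -2, 0, 0, 0], [5.3, -0.1, -2, 0, 0, 0], [5.3, -0.1, -2, 0, 0, 0], [5.3, -0.1, -1, 0, 0, 0], [5.3, -0.1, -0.2, 0, 0, 0], [5.3, -0.1, 0, 0, 0, 0], [5.3, -0.1, 0, 0, 0, 0]])

```text
time_s: 40.75
position: [0.424, 0.0623, 0.0153]
tool_rot: [[1.0, 0.0, 0.002], [0.0, -1.0, -0.0], [0.002, 0.0, -1.0]]
ft_force: [-2.4, 1.1, 14.8]
grip_width: 0.0427
gripper_force: 43.3
```

Emit:
jog_arm(targets=[[0, 0, 0, 0, 0, 0], [0, 0, 0, 0, 0, 0], [0, 0, 0, 0, 0, 0], [0, 0, -3, 0, 0, 0], [0, 0, -7, 0, 0, 0], [0, 0, -11, 0, 0, 0], [0, 0, -15, 0, 0, 0], [0, 0, -18, 0, 0, 0]], hand=0.8)

```text
time_s: 41.42
position: [0.4238, 0.0622, 0.1974]
tool_rot: [[1.0, 0.0, 0.003], [0.0, -1.0, -0.0], [0.003, 0.0, -1.0]]
ft_force: [0.8, -0.5, -0.2]
grip_width: 0.0684
gripper_force: 0.0
```

Emit:
jog_arm(targets=[[-4, 2, 0, 0, 0, 0], [-7, 4, 0, 0, 0, 0], [-7, 8, 0, 0, 0, 0], [-7, 12, 0, 0, 0, 0], [-7, 16, 0, 0, 0, 0], [-7, 20, 0, 0, 0, 0], [-7, 24, 0, 0, 0, 0], [-7, 24, 0, 0, 0, 0]])

```text
time_s: 42.08
position: [0.3539, -0.1837, 0.1942]
tool_rot: [[1.0, -0.006, 0.001], [-0.006, -1.0, -0.002], [0.001, 0.002, -1.0]]
ft_force: [-0.9, -0.3, -0.4]
grip_width: 0.0686
gripper_force: 0.0
```

```bash
python3 -c "
from h import *
st()
im=env.get_image('top'); save('t9.png',im['frame'])
loc((.3,.52,-.06,.15,.022,.036),'block',im)
loc((.48,.69,-.14,.055,.03,.053),'pan',im)
loc((.48,.69,-.14,.055,.055,.11),'onpan',im)
for n in('glaze_pot','brush'):
    r=env.regions_of('top',n)[0]; print(n,r['score'],np.round(np.nanmedian(cloud(im)[r['pixels']],0),3))
"
```

```text
t 42.08 [ 353.9 -183.7  194.2] yaw -0.3 w 68.6 gf 0.0 q6 46.0 ft [-0.9 -0.3 -0.4]
block 750 [164 119  73] c [422.6  62.3] z 27.7 [44. 78.] ang -0.2
pan 4639 [196 178 174] c [585.  -40.7] z 48.2 [190. 190.] ang 89.9
onpan 474 [185 104  45] c [635.6   3.7] z 62.3 [36. 60.] ang 2.3
onpan 476 [ 93 136  97] c [635.8 -87.6] z 62.3 [34. 61.] ang -0.6
onpan 797 [107 132 155] c [580.1 -41.2] z 62.5 [36. 99.] ang -0.6
onpan 472 [235 233 226] c [532.5   2.8] z 62.6 [34. 58.] ang -0.4
onpan 472 [235 233 226] c [531.7 -86.5] z 62.6 [34. 58.] ang -0.6
glaze_pot 0.88 [ 0.418 -0.121  0.061]
brush 0.87 [0.696 0.127 0.018]
```

View pics/t9.png

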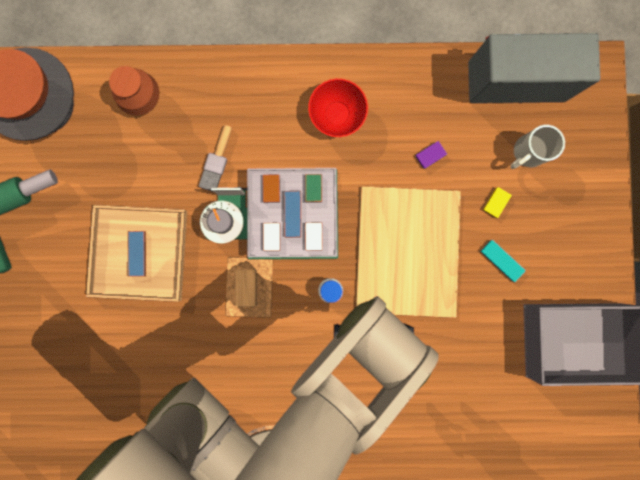

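The top view shows the finished state:
- **Pan:** five tiles around (292,213), at 48.2 mm.
- **Block:** on the mat at (245,288).
- **Tray:** the leftover blue tile at (136,254).
- **Board:** empty.
- **Jar and brush:** where they were at the start.

The arm is clear, so I hand the job in.

```bash
python3 -c "
from rig import env
print(env.close_job())"
```

```text
the job is handed in; nothing more can be done
None
```

The job is handed in: the collar is at 4, the four shorts and one blue long tile hold the pan at about 48.2 mm (flag at 48 mm), the other long is in the tray, the block is on the mat (knocked part-way off mid-run, so I re-centred it after the tiles were on), and the jar and brush are unmoved.

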